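Set the drip regulator by its thumbwheel

ROBOT

A 6-joint arm with a two-finger parallel gripper is mounted at the origin on the work surface. World frame = base frame: x ahead of the robot, y to its left, z up, the work surface at z = 0. Lengths are in mm, angles in rad, forces in N, time in s.
With the tool pointing down it reaches from about 325 to 775 mm from the base axis. Payload 5.5 kg.
Tool frame: the origin (TCP) lies midway between the tips of the shut fingers; the grasp point (between the pads) lies 19 mm behind it; z points along the fingers, y is the direction in which the jaws open and shut (so a half turn about z gives the same grasp; the last joint's range is limited). The gripper opens to 85 mm and grips with 20 to 120 N. Pads are 22 mm wide; open, the fingers measure 114 mm over their backs; the gripper's body (76 mm by 85 mm) begins 54 mm behind the grasp point. The pads swing forward as they close: fully open they stand 13 mm farther back than shut.
Start: joints at [-1.17, 0.091, 1.231, -0, 1.82, -0.057], TCP at [265.187, -538.231, 231.275] pointing down, gripper open.
Joint ranges: [-2.87, 2.87], [-0.86, 2.18], [0.17, 2.46], [-1.51, 4.65], [0.06, 2.69], [-2.65, 2.65]. Speed limits (rad/s): [2.57, 2.57, 3.01, 3.14, 3.14, 3.14].

INTERFACE

Orientations are given as [roll, pitch, yaw] about the fixed x, y, z axes, in that order (R = Rz(yaw) Ry(pitch) Rx(roll)).
In Python, from rig import manip gives the robot as it stands.
- The arm moves only by the tool step_arm, never from a script. Its argument "series" is a list of rows, each an object with "jaw": the opening, from -1 (shut) to 1 (fully open); "offset": the shift along the world's x, y, z in m, a list of three; "turn": the turn about the world's z in rad. A call has 1 to 8 rows; each row is the pose to reach, as a shift and turn from the pose commanded when the call began; what a row does not reach only later rows make up. A row lasts 1/10 s, in which the tool goes at most 50 mm and 8.59 degrees, less where a joint would pass 70% of its speed; a pose out of reach is approached as far as the arm can. A call with a gripper value outside its range is refused whole. The fingers move at their own pace and stop on an object; "grip_force" is the grip in N (left out, the last holds). Time passes only in rows, so rows that repeat a pose let the fingers close. It gives the time, the measured TCP pose, the force and the opening at its end, in the units of the state.
- manip.get_state(): the state, without advancing time (a new reading comes with each control period).
- manip.capture(name): name is "scene" or "top" or "wrist"; returns the picture (420x560x3 uint8, red, green, blue); there is no depth.
- manip.camera_params(name): a dict with "mtx" (3x3 intrinsics, pixels), "xyz" and "attitude" of the camera in the world. Camera axes: x right, y down, z forward; pixel columns grow to the right and rows downward; lengths in mm; the calibration is good to about 2 mm. A picture is of the moment at which its call begins: read the wrist's pose just before it. camera_params takes no time and is no camera call; for the wrist camera it gives the pose at the moment of the call.
- manip.sign_off(): hands the job in, once; it reports no verdict.
The state is a dict: "clock": time; "joint_pos": joint angles; "qd": joint speeds; "joint_efforts": joint torques, N m; "tool_pos": TCP position; "tool_rot": TCP orientation; "wrist_force": force on the tool from outside, world axes, zero at the start; "moment": the same for the moment, N m; "gripper_width": opening from 0.0 (shut) to 1.0 (fully open).
Only numpy, scipy, OpenCV 4.12 (cv2) and the standard library are available. Lean on these libraries where they do the work, as an engineer would, in place of code of your own. Each camera call takes 0.05 s, during which the arm holds its last target. There are 200 camera calls.

TASK

Set the balcony's drip regulator for the herbs: roll the knurled thumbwheel on its top, click by click, until the orange pointer stands at the green tab. Press the wheel gently, leave everything else on the bench and in the crate where it is, and take the finger off the wheel at the end.

Things in the scene. Friction and masses are not known exactly. Their poses are not given: they have to be found in the camera images.
- regulator: Drip regulator, a grey plastic box fixed to the bench, 150 (x) by 200 (y) by 75 mm high, origin at the centre of its underside, z up; three brass outlets on its +x face. A black knurled thumbwheel stands on edge in a slot in its top, its axle along the box's y. A flat white panel with a scale of ten black dots along x covers the top from y = +12 to +74 mm.
- wheel_slot (a point): Fixed point on the box's top face (75 mm up), in the slot's middle, right below the crown of the wheel: 64 mm across, 12 mm wide, a few ribs white. The crown stands 12 to 20 mm above this point; this differs and is not tracked, so feel for it, coming down slowly. The axle is rigid: the wheel does not give way downwards, 1 mm too deep is already some 20 N.
- thumbwheel (a joint): Turn of the wheel, rad, 0 to 3.14 between stops. It clicks every 0.349 rad (11 mm along the rim), at multiples of 0.349, and falls into the nearest click when let go. Rolling the crown towards the box's +x raises it. Passing a click takes 1 to 2 N along the rim; friction drives it, so press with 5 to 10 N or it slips. More than 25 N is too hard.
- pointer_tip (a point): Tip of the small orange pointer on the scale, 3 mm above the box's top. The wheel moves it: 9 mm, one black dot, per click, towards the box's +x when the crown is rolled towards +x. It cannot be pushed by hand. The dots lie at x = -40.5, -31.5, ... +40.5 mm in the box's frame, for wheel turns 0, 0.349, ... 3.14.
- green_tab_mark (a point): End nearest the scale of the green tab (6 by 20 by 6 mm, fixed on the box's top, lying across the scale's direction), on the line along which the pointer's tip runs. A yellow and a red tab of the same shape lie at other dots; which is where differs. The pointer is set when its tip is beside this point.
- crate: Low slatted pine crate, 340 by 270 by 100 mm, fixed, origin under its centre; holds the pots and shears.
- pot_a: Glazed blue ceramic pot, loose, in the crate, rim radius 55 mm, 105 mm high, origin under its centre. Leave alone.
- pot_b: Smaller glazed blue ceramic pot, loose, in the crate, rim radius 48 mm, 90 mm high, origin under its centre. Leave alone.
- shears: Steel pruning shears with red handles and a grip spring, 180 mm long, lying in the crate, origin under the middle. Leave alone.
- bucket: Small aluminium bucket, loose on the bench, radius 75 mm, 140 mm high, origin under its centre. Leave alone.
- scoop: Orange plastic scoop, loose, lying beside the regulator, 210 mm long, 66 mm wide, 32 mm high, origin under the joint of blade and handle. Leave alone.
- nozzle: White plastic spray nozzle, loose, standing on the bench beside the regulator, 105 mm high, 38 mm wide at the foot, head 85 mm long, origin under its foot. Leave alone.

How it is judged:
By the outcome, as a careful person would: the job done as asked, in the order asked, and still so for the second after the job is handed in, with the robot touching nothing.
It also fails if it takes over 58 s, if anything falls off the work surface, if the arm or the gripper's body presses on something with over 40 N, if the wrist force passes 120 N, or if a joint passes its speed limit or range.

## Working session

There is one attempt and no reset: what is moved stays moved. The work goes in short steps, Python scripts to look and compute and a tool call to move; the robot and the scene stay as the last step left them, time stands still between calls to the robot, and variables do not carry over. Pictures are saved under pics/ and viewed, about 8 in all and at most 12, crops included, and the job is handed in when it is done.

Besides the shell and the picture viewer there is one more tool, called after "Call:" as a command line: name --argument value ..., lists and objects as JSON in quotes. step_arm: Moves the arm, as the interface text tells. Its arguments: {"type":"object","properties":{"series":{"type":"array","items":{"type":"object","properties":{"jaw":{"type":"number"},"offset":{"type":"array","items":{"type":"number"}},"turn":{"type":"number"}}}},"grip_force":{"type":"number"}},"required":["series"]}

```bash
mkdir -p pics; python3 - <<'E'
from rig import manip
import cv2
for n in ("scene","top"):
    im=manip.capture(n); cv2.imwrite(f"pics/{n}0.png",im[:,:,::-1])
    print(n,manip.camera_params(n))
print(manip.get_state())
E
```

```text
scene {'mtx': array([[403.63099949,   0.        , 280.48289511],
       [  0.        , 403.63099949, 204.6876318 ],
       [  0.        ,   0.        ,   1.        ]]), 'xyz': array([ 852.83009122, -469.39142078,  941.60157414]), 'attitude': array([-2.53216743, -0.01513309,  0.57967607])}
top {'mtx': array([[475.78551752,   0.        , 281.57126594],
       [  0.        , 475.78551752, 198.7383555 ],
       [  0.        ,   0.        ,   1.        ]]), 'xyz': array([ 297.08844006,   53.69459226, 1427.38637114]), 'attitude': array([-2.97283168, -0.01114055, -1.55541497])}
{'clock': 0.1, 'joint_pos': array([-1.16973005e+00,  9.18175782e-02,  1.23179954e+00, -1.94098913e-05,
        1.81983872e+00, -5.66976921e-02]), 'qd': array([ 0.00078222, -0.00263517, -0.00099241,  0.00099126, -0.00018339,
        0.00127648]), 'joint_efforts': array([ 1.75294048e-03, -4.60215175e+01, -4.19218612e+01, -3.99775172e-05,
        1.06468314e-02, -2.10003833e-05]), 'tool_pos': array([ 265.0529006 , -537.97637642,  230.22436395]), 'tool_rot': array([-3.13973140e+00, -8.67915581e-05,  4.57759124e-01]), 'wrist_force': array([0.19140655, 0.79181649, 0.82555135]), 'moment': array([ 0.01930081, -0.00273304, -0.01832047]), 'gripper_width': 1.0013815311323055}
```

View pics/top0.png

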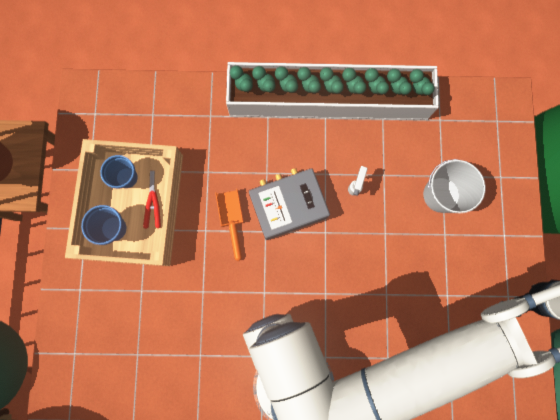

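View pics/scene0.png

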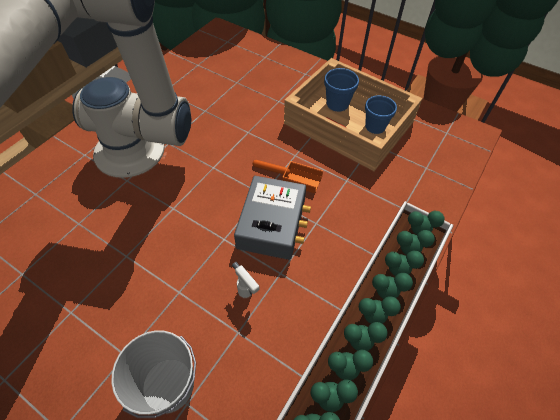

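The top view shows the regulator at about (290,203) px, with its panel on the left and its outlets towards the top of the picture. The wheel is at about (307,195). In the scene view the wheel is at about (266,226). I'll enlarge both.

```bash
python3 - <<'E'
import cv2,numpy as np
a=cv2.imread("pics/top0.png")[165:245,240:335]; b=cv2.imread("pics/scene0.png")[170:262,225:320]
f=lambda c:cv2.resize(c,(400*1,int(c.shape[0]*400/c.shape[1])),interpolation=cv2.INTER_CUBIC)
a,b=f(a),f(b);h=max(a.shape[0],b.shape[0]);a=cv2.copyMakeBorder(a,0,h-a.shape[0],0,0,0);b=cv2.copyMakeBorder(b,0,h-b.shape[0],0,0,0)
cv2.imwrite("pics/crop.png",np.hstack([a,b]))
E
```

```text
(no output)
```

View pics/crop.png

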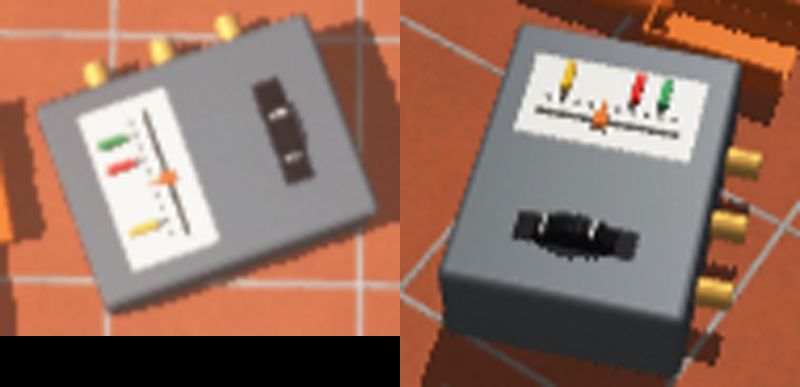

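The top crop shows the box's corners at (40,107), (303,17), (376,210) and (110,310). The slot centre is at about (283,130) and the pointer at (163,179). The green tab's end is at (128,139), the red one's at (140,163) and the yellow one's at (160,226). I'll work out the pose from both views.

```bash
cat > h.py <<'E'
from rig import manip
import numpy as np
from scipy.spatial.transform import Rotation as R
from scipy.optimize import least_squares
def ray(p,px,z):
    K,c,A=p["mtx"],p["xyz"],R.from_euler("xyz",p["attitude"])
    d=A.apply(np.linalg.solve(K,[*px,1])); return c+d*(z-c[2])/d[2]
def proj(p,P):
    q=p["mtx"]@R.from_euler("xyz",p["attitude"]).inv().apply(np.asarray(P,float)-p["xyz"]); return q[:2]/q[2]
E
python3 - <<'E'
from h import *
T=manip.camera_params("top");S=manip.camera_params("scene");s=95/400
t=lambda u,v:(240-.5+.5*s+u*s,165-.5+.5*s+v*s)
q=lambda u,v:(225-.5+.5*s+u*s,170-.5+.5*s+v*s)
C=[(75,100),(75,-100),(-75,-100),(-75,100)]
A=[t(40,107),t(303,17),t(376,210),t(110,310)];B=[q(340,62),q(288,318),q(42,270),q(120,25)]
for cam,px in((T,A),(S,B)):
    W=np.array([ray(cam,p,75)[:2] for p in px])
    def g(x):
        c,sn=np.cos(x[2]),np.sin(x[2]);return np.array([[x[0]+c*a-sn*b,x[1]+sn*a+c*b] for a,b in C])
    r=least_squares(lambda x:(g(x)-W).ravel(),[500,0,0]);print(r.x.round(3),r.fun.round(1))
    Rz=lambda P:R.from_euler("z",-r.x[2]).apply([P[0]-r.x[0],P[1]-r.x[1],0]).round(1)[:2]
    D=dict(slot=(t(283,130),75),ptr=(t(163,179),78),green=(t(128,139),80),red=(t(140,163),80),yel=(t(160,226),80)) if cam is T else dict(slot=(q(176,234),75),ptr=(q(202,102),78),green=(q(263,110),80),red=(q(236,106),80),yel=(q(165,98),80))
    for k,(px_,z) in D.items():
        w=ray(cam,px_,z);print(k,w.round(1),Rz(w))
E
```

```text
[5.16787e+02 2.08340e+01 3.62000e-01] [-0.1  4.6  4.1 -2.1 -2.1 -4.8 -1.8  2.4]
slot [538.5 -30.6  75. ] [  2.1 -55.8]
ptr [502.6  51.1  78. ] [-2.5 33.3]
green [529.5  75.5  80. ] [31.3 46.6]
red [513.1  67.   80. ] [12.9 44.5]
yel [470.1  52.6  80. ] [-32.4  46.3]
[5.19443e+02 2.21270e+01 3.78000e-01] [ 0.6  4.7  2.  -3.1  0.8 -5.1 -3.4  3.5]
slot [537.5 -28.7  75. ] [ -2.  -53.9]
ptr [496.8  59.9  78. ] [-7.1 43.5]
green [533.   74.9  80. ] [32. 44.]
red [517.2  68.   80. ] [14.8 43.5]
yel [476.5  48.3  80. ] [-30.2  40.2]
```

Both views agree: the box is at about (518,21.5) with yaw 0.37, the slot is at about (538,-30), the pointer is near x = -4.5 and the green tab is at +31.5. That means 4 clicks towards +x. I'll shut the gripper and move over the wheel.

Call:
step_arm --series '[{"jaw":-1,"offset":[0.02,0.036,0.02],"turn":-0.02},{"jaw":-1,"offset":[0.04,0.072,0.02],"turn":-0.04},{"jaw":-1,"offset":[0.06,0.108,0.02],"turn":-0.06},{"jaw":-1,"offset":[0.08,0.144,0.02],"turn":-0.08},{"jaw":-1,"offset":[0.1,0.18,0.02],"turn":-0.088},{"jaw":-1,"offset":[0.12,0.216,0.02],"turn":-0.088},{"jaw":-1,"offset":[0.14,0.252,0.02],"turn":-0.088},{"jaw":-1,"offset":[0.14,0.252,0.02],"turn":-0.088}]' --grip_force 40

```text
clock: 0.9
tool_pos: [407.0, -282.4, 251.2]
tool_rot: [-3.14, -0.001, 0.376]
wrist_force: [-0.1, -0.1, -0.0]
gripper_width: -0.001
```

Call:
step_arm --series '[{"jaw":-1,"offset":[0.02,0.036,0]},{"jaw":-1,"offset":[0.04,0.072,0]},{"jaw":-1,"offset":[0.06,0.108,0]},{"jaw":-1,"offset":[0.08,0.144,-0.02]},{"jaw":-1,"offset":[0.1,0.18,-0.03]},{"jaw":-1,"offset":[0.12,0.216,-0.04]},{"jaw":-1,"offset":[0.133,0.256,-0.04]},{"jaw":-1,"offset":[0.133,0.256,-0.04]}]'

```text
invalid input at $.series[0]: expected keys jaw, offset, turn
```

```bash
python3 - <<'E'
from h import *
import cv2
p=manip.camera_params("wrist");im=manip.capture("wrist");print(p);s=manip.get_state();print(s["tool_pos"],s["tool_rot"],s["wrist_force"],s["gripper_width"])
cv2.imwrite("pics/w1.png",cv2.resize(im[:,:,::-1],(800,600),interpolation=cv2.INTER_CUBIC))
E
```

```text
{'mtx': array([[304.41811103,   0.        , 285.8427166 ],
       [  0.        , 304.41811103, 209.75455476],
       [  0.        ,   0.        ,   1.        ]]), 'xyz': array([ 468.86859631, -258.57141071,  395.56782203]), 'attitude': array([ 2.88055458e+00,  2.38437778e-03, -1.19592764e+00])}
[ 406.09376552 -284.33279182  251.15645286] [-3.14136515e+00 -7.95655855e-05  3.73974178e-01] [-0.59899706 -0.49544347 -0.07051373] -0.00016049047195492949
```

View pics/w1.png

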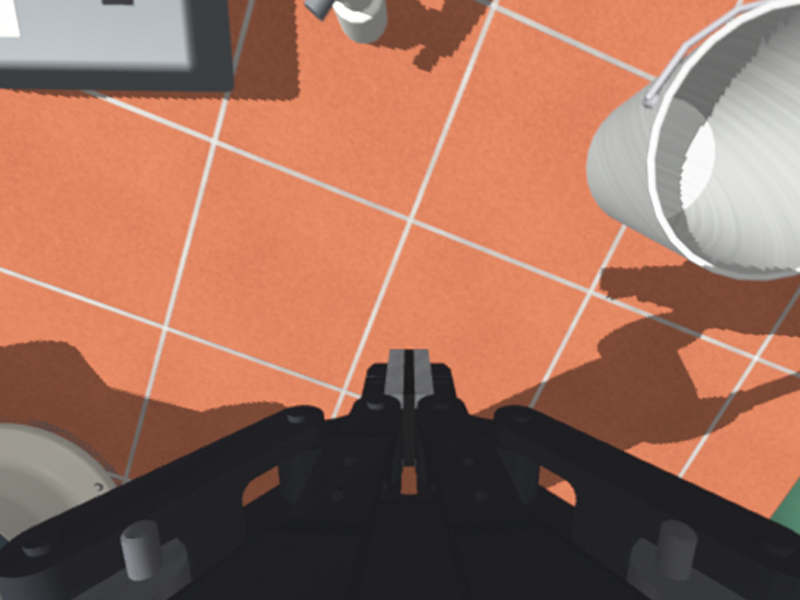

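The second call was refused because it lacked "turn". The wrist view shows the shut fingertips at (410,352), with the box at the upper left. I'll send the second move again.

Call:
step_arm --series '[{"jaw":-1,"offset":[0.02,0.036,0],"turn":0},{"jaw":-1,"offset":[0.04,0.072,0],"turn":0},{"jaw":-1,"offset":[0.06,0.108,0],"turn":0},{"jaw":-1,"offset":[0.08,0.144,-0.02],"turn":0},{"jaw":-1,"offset":[0.1,0.18,-0.04],"turn":0},{"jaw":-1,"offset":[0.12,0.216,-0.06],"turn":0},{"jaw":-1,"offset":[0.133,0.256,-0.08],"turn":0},{"jaw":-1,"offset":[0.133,0.256,-0.08],"turn":0}]'

```text
clock: 1.75
tool_pos: [537.5, -27.0, 166.6]
tool_rot: [-3.137, 0.006, 0.374]
wrist_force: [0.5, -0.5, 0.0]
gripper_width: 0.005
```

```bash
python3 - <<'E'
from h import *
import cv2
p=manip.camera_params("wrist");im=manip.capture("wrist");s=manip.get_state();print(s["tool_pos"],s["tool_rot"],s["wrist_force"])
np.save("w2.npy",p,allow_pickle=True)
cv2.imwrite("pics/w2.png",cv2.resize(im[:,:,::-1],(800,600),interpolation=cv2.INTER_CUBIC))
E
```

```text
[537.57832415 -29.20888706 168.52671373] [-3.13943762  0.00446046  0.37250751] [-0.15736883 -0.15708285  1.35249034]
```

View pics/w2.png

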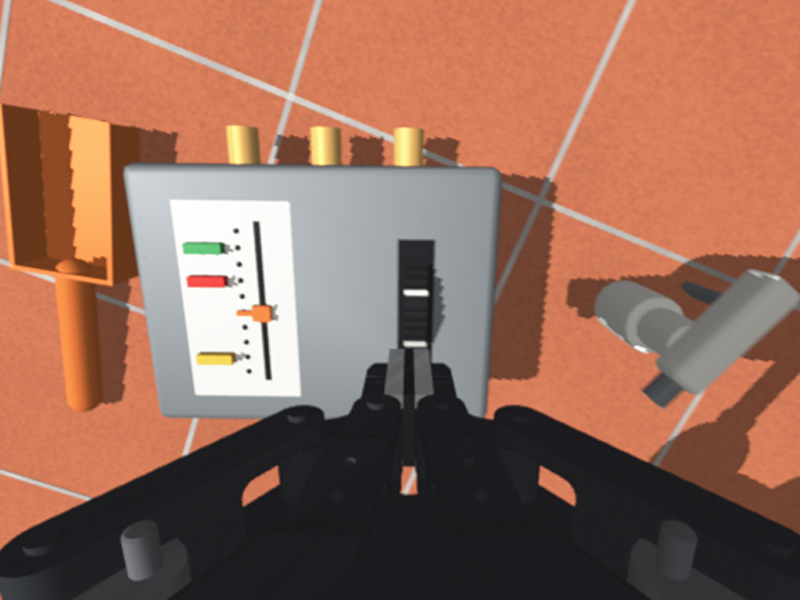

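This view is clear. The dots run from (236,231) to (249,371). The pointer at (240,313) is on dot 4 and the green tab at (236,247) is on dot 8, so 4 clicks up. I'll refine the slot position from this picture.

```bash
python3 - <<'E'
from h import *
p=np.load("w2.npy",allow_pickle=True).item()
k=.7;P=lambda u,v,z:ray(p,((u+.5)*k-.5,(v+.5)*k-.5),z)
d9,d0=P(236,231,75.5),P(249,371,75.5)
yaw=np.arctan2(*(d9-d0)[1::-1]);print("dots",d9,d0,np.linalg.norm(d9-d0),yaw)
X=np.array([np.cos(yaw),np.sin(yaw),0]);Y=np.array([-X[1],X[0],0]);m=(d9+d0)/2
for n,u,v,z in(("cornL",127,167,75),("cornR",498,170,75),("slottop",416,240,75),("rib",416,293,88),("rib2",415,344,88),("panelL",170,201,75),("panelR",290,202,75),("green",230,247,80)):
    w=P(u,v,z);print(n,w.round(1),((w-m)@X).round(1),((w-m)@Y).round(1))
E
```

```text
dots [541.70538591  74.89485713  75.5       ] [465.15980298  45.95055776  75.5       ] 81.83519250000715 0.36151330198059317
cornL [552.9 136.8  75. ] 73.3 53.9
cornR [621.8 -43.3  75. ] 74.0 -138.9
slottop [572.5 -17.1  75. ] 37.2 -97.0
rib [548.1 -26.7  88. ] 11.0 -97.3
rib2 [521.2 -36.8  88. ] -17.8 -97.2
panelL [544.1 111.9  75. ] 56.3 33.8
panelR [566.9  52.4  75. ] 56.5 -29.9
green [533.4  74.1  80. ] 32.9 2.2
```

Call:
step_arm --series '[{"jaw":-1,"offset":[-0.007,-0.003,-0.02],"turn":-0.005},{"jaw":-1,"offset":[-0.007,-0.003,-0.045],"turn":-0.005},{"jaw":-1,"offset":[-0.007,-0.003,-0.065],"turn":-0.005},{"jaw":-1,"offset":[-0.007,-0.003,-0.07],"turn":-0.005},{"jaw":-1,"offset":[-0.007,-0.003,-0.07],"turn":-0.005},{"jaw":-1,"offset":[-0.007,-0.003,-0.07],"turn":-0.005}]'

```text
clock: 2.4
tool_pos: [531.8, -34.2, 102.9]
tool_rot: [3.14, -0.002, 0.364]
wrist_force: [0.6, 0.5, 0.5]
gripper_width: 0.004
```

Call:
step_arm --series '[{"jaw":-1,"offset":[0,0,-0.001],"turn":0},{"jaw":-1,"offset":[0,0,-0.002],"turn":0},{"jaw":-1,"offset":[0,0,-0.003],"turn":0},{"jaw":-1,"offset":[0,0,-0.003],"turn":0}]'

```text
clock: 2.8
tool_pos: [531.2, -33.1, 98.3]
tool_rot: [3.142, -0.0, 0.365]
wrist_force: [-0.1, -0.3, 0.9]
gripper_width: -0.002
```

Call:
step_arm --series '[{"jaw":-1,"offset":[0,0,-0.001],"turn":0},{"jaw":-1,"offset":[0,0,-0.002],"turn":0},{"jaw":-1,"offset":[0,0,-0.0025],"turn":0},{"jaw":-1,"offset":[0,0,-0.0025],"turn":0}]'

```text
clock: 3.2
tool_pos: [531.1, -33.2, 95.6]
tool_rot: [-3.141, 0.0, 0.365]
wrist_force: [0.2, -0.4, -0.3]
gripper_width: 0.002
```

Call:
step_arm --series '[{"jaw":-1,"offset":[0,0,-0.0003],"turn":0},{"jaw":-1,"offset":[0,0,-0.0006],"turn":0},{"jaw":-1,"offset":[0,0,-0.0006],"turn":0}]'

```text
clock: 3.5
tool_pos: [531.2, -33.2, 95.1]
tool_rot: [-3.142, 0.0, 0.365]
wrist_force: [-0.3, -0.2, 0.2]
gripper_width: 0.0
```

Now at 95.2, probing in 0.5 mm steps.

Call:
step_arm --series '[{"jaw":-1,"offset":[0,0,-0.0003],"turn":0},{"jaw":-1,"offset":[0,0,-0.0005],"turn":0},{"jaw":-1,"offset":[0,0,-0.0005],"turn":0}]'

```text
clock: 3.8
tool_pos: [531.2, -33.2, 94.6]
tool_rot: [-3.142, 0.0, 0.365]
wrist_force: [-0.4, 0.1, 0.0]
gripper_width: -0.004
```

Call:
step_arm --series '[{"jaw":-1,"offset":[0,0,-0.0003],"turn":0},{"jaw":-1,"offset":[0,0,-0.0005],"turn":0},{"jaw":-1,"offset":[0,0,-0.0005],"turn":0}]'

```text
clock: 4.1
tool_pos: [531.2, -33.2, 94.1]
tool_rot: [-3.142, 0.0, 0.365]
wrist_force: [0.2, 0.8, 0.7]
gripper_width: -0.0
```

Call:
step_arm --series '[{"jaw":-1,"offset":[0,0,-0.0003],"turn":0},{"jaw":-1,"offset":[0,0,-0.0005],"turn":0},{"jaw":-1,"offset":[0,0,-0.0005],"turn":0}]'

```text
clock: 4.4
tool_pos: [531.2, -33.2, 93.6]
tool_rot: [-3.142, 0.0, 0.365]
wrist_force: [-0.3, -0.8, 0.2]
gripper_width: -0.003
```

Call:
step_arm --series '[{"jaw":-1,"offset":[0,0,-0.0003],"turn":0},{"jaw":-1,"offset":[0,0,-0.0005],"turn":0},{"jaw":-1,"offset":[0,0,-0.0005],"turn":0}]'

```text
clock: 4.7
tool_pos: [531.2, -33.2, 93.1]
tool_rot: [-3.142, 0.0, 0.365]
wrist_force: [-0.1, 0.3, -0.4]
gripper_width: -0.004
```

Call:
step_arm --series '[{"jaw":-1,"offset":[0,0,-0.0003],"turn":0},{"jaw":-1,"offset":[0,0,-0.0005],"turn":0},{"jaw":-1,"offset":[0,0,-0.0005],"turn":0}]'

```text
clock: 5.0
tool_pos: [531.2, -33.2, 92.6]
tool_rot: [-3.142, 0.0, 0.365]
wrist_force: [-0.7, 0.1, 0.1]
gripper_width: -0.002
```

Call:
step_arm --series '[{"jaw":-1,"offset":[0,0,-0.0003],"turn":0},{"jaw":-1,"offset":[0,0,-0.0005],"turn":0},{"jaw":-1,"offset":[0,0,-0.0005],"turn":0}]'

```text
clock: 5.3
tool_pos: [531.2, -33.2, 92.1]
tool_rot: [-3.142, 0.0, 0.365]
wrist_force: [0.4, -0.0, 0.8]
gripper_width: 0.0
```

Call:
step_arm --series '[{"jaw":-1,"offset":[0,0,-0.0003],"turn":0},{"jaw":-1,"offset":[0,0,-0.0005],"turn":0},{"jaw":-1,"offset":[0,0,-0.0005],"turn":0}]'

```text
clock: 5.6
tool_pos: [531.2, -33.2, 91.6]
tool_rot: [-3.142, 0.0, 0.365]
wrist_force: [-0.5, -0.6, -1.0]
gripper_width: 0.003
```

Call:
step_arm --series '[{"jaw":-1,"offset":[0,0,-0.0003],"turn":0},{"jaw":-1,"offset":[0,0,-0.0005],"turn":0},{"jaw":-1,"offset":[0,0,-0.0005],"turn":0}]'

```text
clock: 5.9
tool_pos: [531.2, -33.2, 91.1]
tool_rot: [3.142, 0.0, 0.365]
wrist_force: [0.2, -0.8, 0.1]
gripper_width: -0.002
```

Call:
step_arm --series '[{"jaw":-1,"offset":[0,0,-0.0003],"turn":0},{"jaw":-1,"offset":[0,0,-0.0005],"turn":0},{"jaw":-1,"offset":[0,0,-0.0005],"turn":0}]'

```text
clock: 6.2
tool_pos: [531.2, -33.2, 90.6]
tool_rot: [-3.142, 0.0, 0.365]
wrist_force: [-0.4, -0.2, 0.7]
gripper_width: -0.002
```

Call:
step_arm --series '[{"jaw":-1,"offset":[0,0,-0.0003],"turn":0},{"jaw":-1,"offset":[0,0,-0.0005],"turn":0},{"jaw":-1,"offset":[0,0,-0.0005],"turn":0}]'

```text
clock: 6.5
tool_pos: [531.2, -33.2, 90.1]
tool_rot: [-3.142, 0.0, 0.365]
wrist_force: [-0.1, -0.4, -0.7]
gripper_width: 0.001
```

Call:
step_arm --series '[{"jaw":-1,"offset":[0,0,-0.0003],"turn":0},{"jaw":-1,"offset":[0,0,-0.0005],"turn":0},{"jaw":-1,"offset":[0,0,-0.0005],"turn":0}]'

```text
clock: 6.8
tool_pos: [531.3, -33.2, 90.0]
tool_rot: [3.141, -0.0, 0.365]
wrist_force: [-0.3, -0.3, 1.5]
gripper_width: 0.001
```

Call:
step_arm --series '[{"jaw":-1,"offset":[0,0,-0.0003],"turn":0},{"jaw":-1,"offset":[0,0,-0.0005],"turn":0},{"jaw":-1,"offset":[0,0,-0.0005],"turn":0}]'

```text
clock: 7.1
tool_pos: [531.5, -33.2, 89.8]
tool_rot: [3.141, -0.001, 0.365]
wrist_force: [-0.9, 0.6, 4.7]
gripper_width: -0.002
```

Contact at about 90.0, force 4.7 N. I'll add 0.4 mm.

Call:
step_arm --series '[{"jaw":-1,"offset":[0,0,-0.0002],"turn":0},{"jaw":-1,"offset":[0,0,-0.0004],"turn":0},{"jaw":-1,"offset":[0,0,-0.0004],"turn":0}]'

```text
clock: 7.4
tool_pos: [531.6, -33.1, 89.8]
tool_rot: [3.141, -0.002, 0.365]
wrist_force: [-1.4, 0.2, 5.9]
gripper_width: 0.0
```

Call:
step_arm --series '[{"jaw":-1,"offset":[0,0,-0.0003],"turn":0},{"jaw":-1,"offset":[0.0018,0.0007,-0.0003],"turn":0},{"jaw":-1,"offset":[0.0036,0.0014,-0.0003],"turn":0},{"jaw":-1,"offset":[0.0054,0.0021,-0.0003],"turn":0},{"jaw":-1,"offset":[0.0065,0.0025,-0.0003],"turn":0},{"jaw":-1,"offset":[0.0065,0.0025,-0.0003],"turn":0}]'

```text
clock: 8.0
tool_pos: [538.7, -30.5, 89.8]
tool_rot: [3.141, -0.003, 0.365]
wrist_force: [0.2, 1.2, 6.4]
gripper_width: 0.001
```

Call:
step_arm --series '[{"jaw":-1,"offset":[0.0018,0.0007,0],"turn":0},{"jaw":-1,"offset":[0.0036,0.0014,0],"turn":0},{"jaw":-1,"offset":[0.0054,0.0021,0],"turn":0},{"jaw":-1,"offset":[0.0066,0.0025,0],"turn":0},{"jaw":-1,"offset":[0.0066,0.0025,0],"turn":0}]'

```text
clock: 8.5
tool_pos: [545.1, -28.1, 89.7]
tool_rot: [3.141, -0.002, 0.365]
wrist_force: [0.1, 1.0, 7.2]
gripper_width: -0.002
```

```bash
python3 - <<'E'
from h import *
import cv2
im=manip.capture("wrist");print(manip.get_state()["wrist_force"])
cv2.imwrite("pics/w3.png",cv2.resize(im[:,:,::-1][90:330,60:380],(800,600),interpolation=cv2.INTER_CUBIC))
E
```

```text
[-0.56712671  0.2691772   7.04436078]
```

View pics/w3.png

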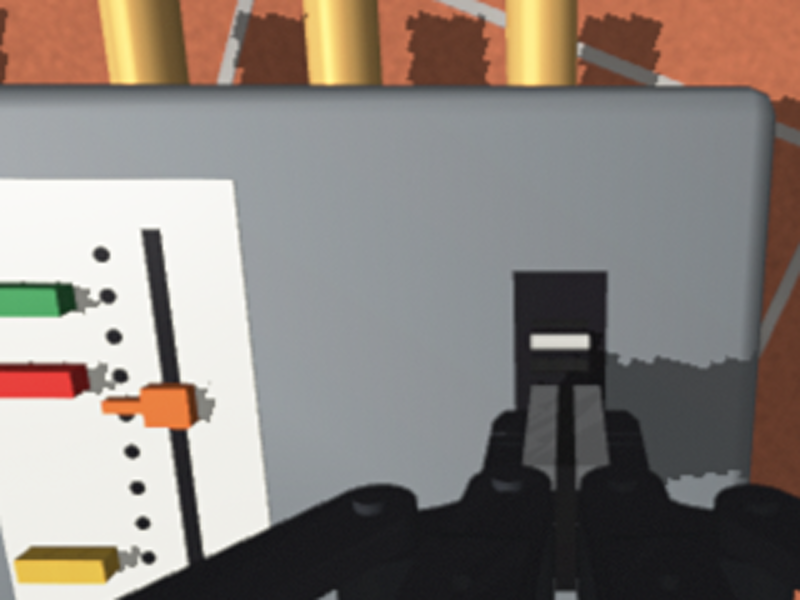

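The wheel turned: the pointer at (125,405) is just past dot 5. I'll lift, go back and repeat the same stroke, checking the force before rolling.

Call:
step_arm --series '[{"jaw":-1,"offset":[0,0,0.006],"turn":0},{"jaw":-1,"offset":[0,0,0.006],"turn":0},{"jaw":-1,"offset":[-0.0066,-0.0025,0.006],"turn":0},{"jaw":-1,"offset":[-0.0131,-0.005,0.006],"turn":0},{"jaw":-1,"offset":[-0.0131,-0.005,0.004],"turn":0},{"jaw":-1,"offset":[-0.0131,-0.005,0.002],"turn":0},{"jaw":-1,"offset":[-0.0131,-0.005,0.0015],"turn":0},{"jaw":-1,"offset":[-0.0131,-0.005,0.001],"turn":0}]'

```text
clock: 9.35
tool_pos: [531.4, -33.2, 89.9]
tool_rot: [3.141, -0.0, 0.365]
wrist_force: [-2.3, 1.0, 4.6]
gripper_width: 0.001
```

Call:
step_arm --series '[{"jaw":-1,"offset":[0,0,-0.0005],"turn":0},{"jaw":-1,"offset":[0,0,-0.001],"turn":0},{"jaw":-1,"offset":[0,0,-0.001],"turn":0}]'

```text
clock: 9.65
tool_pos: [531.9, -33.1, 89.8]
tool_rot: [3.141, -0.002, 0.365]
wrist_force: [-0.3, -0.3, 6.4]
gripper_width: 0.0
```

Call:
step_arm --series '[{"jaw":-1,"offset":[0.0016,0.0006,0],"turn":0},{"jaw":-1,"offset":[0.0033,0.0013,0],"turn":0},{"jaw":-1,"offset":[0.0049,0.0019,0],"turn":0},{"jaw":-1,"offset":[0.0066,0.0025,0],"turn":0},{"jaw":-1,"offset":[0.0082,0.0031,0],"turn":0},{"jaw":-1,"offset":[0.0098,0.0038,0],"turn":0},{"jaw":-1,"offset":[0.0115,0.0044,0],"turn":0},{"jaw":-1,"offset":[0.0131,0.005,0],"turn":0}]'

```text
clock: 10.45
tool_pos: [545.1, -28.1, 89.7]
tool_rot: [3.141, -0.002, 0.365]
wrist_force: [0.0, 0.2, 6.2]
gripper_width: 0.001
```

Call:
step_arm --series '[{"jaw":-1,"offset":[0,0,0],"turn":0},{"jaw":-1,"offset":[0,0,0.006],"turn":0},{"jaw":-1,"offset":[0,0,0.006],"turn":0}]'

```text
clock: 10.75
tool_pos: [544.6, -28.2, 95.1]
tool_rot: [3.141, -0.001, 0.365]
wrist_force: [-1.5, 0.4, 0.6]
gripper_width: -0.0
```

```bash
python3 - <<'E'
from h import *
import cv2
im=manip.capture("wrist");print(manip.get_state()["wrist_force"])
cv2.imwrite("pics/w4.png",cv2.resize(im[:,:,::-1][90:330,60:380],(800,600),interpolation=cv2.INTER_CUBIC))
E
```

```text
[-0.17018861 -0.0314525  -1.03491824]
```

View pics/w4.png

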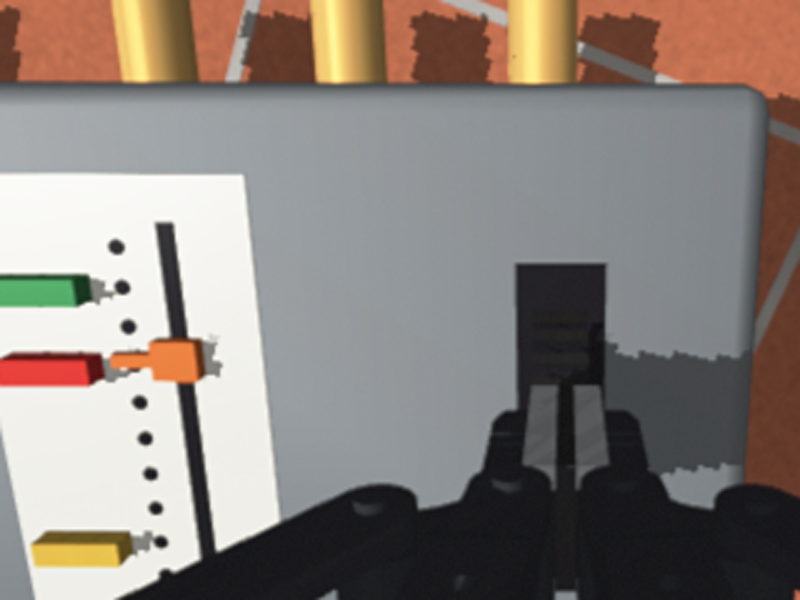

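The pointer is now at dot 6, beside the red tab at (115,360). The green tab is 2 dots further, so I'll do two more identical strokes.

Call:
step_arm --series '[{"jaw":-1,"offset":[-0.0066,-0.0025,0],"turn":0},{"jaw":-1,"offset":[-0.0131,-0.005,0],"turn":0},{"jaw":-1,"offset":[-0.0131,-0.005,-0.002],"turn":0},{"jaw":-1,"offset":[-0.0131,-0.005,-0.004],"turn":0},{"jaw":-1,"offset":[-0.0131,-0.005,-0.0045],"turn":0},{"jaw":-1,"offset":[-0.0131,-0.005,-0.005],"turn":0},{"jaw":-1,"offset":[-0.0131,-0.005,-0.0055],"turn":0},{"jaw":-1,"offset":[-0.0131,-0.005,-0.006],"turn":0}]'

```text
clock: 11.6
tool_pos: [531.9, -33.1, 89.7]
tool_rot: [3.141, -0.002, 0.365]
wrist_force: [-0.5, 0.1, 7.8]
gripper_width: 0.003
```

Call:
step_arm --series '[{"jaw":-1,"offset":[0.0016,0.0006,0],"turn":0},{"jaw":-1,"offset":[0.0033,0.0013,0],"turn":0},{"jaw":-1,"offset":[0.0049,0.0019,0],"turn":0},{"jaw":-1,"offset":[0.0066,0.0025,0],"turn":0},{"jaw":-1,"offset":[0.0082,0.0031,0],"turn":0},{"jaw":-1,"offset":[0.0098,0.0038,0],"turn":0},{"jaw":-1,"offset":[0.0115,0.0044,0],"turn":0},{"jaw":-1,"offset":[0.0131,0.005,0],"turn":0}]'

```text
clock: 12.4
tool_pos: [545.1, -28.1, 89.8]
tool_rot: [3.141, -0.002, 0.365]
wrist_force: [-0.8, 0.5, 5.5]
gripper_width: 0.002
```

Call:
step_arm --series '[{"jaw":-1,"offset":[0,0,0],"turn":0},{"jaw":-1,"offset":[0,0,0.006],"turn":0},{"jaw":-1,"offset":[0,0,0.006],"turn":0}]'

```text
clock: 12.7
tool_pos: [544.6, -28.2, 95.1]
tool_rot: [3.141, -0.001, 0.365]
wrist_force: [-0.1, -0.4, -0.4]
gripper_width: -0.002
```

```bash
python3 - <<'E'
from h import *
import cv2
im=manip.capture("wrist");print(manip.get_state()["wrist_force"])
cv2.imwrite("pics/w5.png",cv2.resize(im[:,:,::-1][90:330,60:380],(800,600),interpolation=cv2.INTER_CUBIC))
E
```

```text
[-0.33463229 -0.32733782  0.70368663]
```

View pics/w5.png

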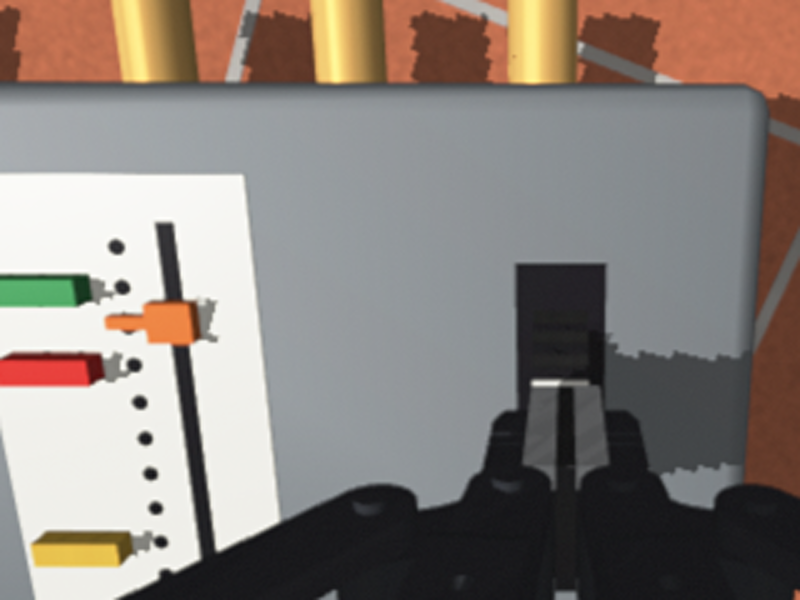

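The pointer is at dot 7, between red and green (110,322). One more stroke, then I'll lift clear.

Call:
step_arm --series '[{"jaw":-1,"offset":[-0.0066,-0.0025,0],"turn":0},{"jaw":-1,"offset":[-0.0131,-0.005,0],"turn":0},{"jaw":-1,"offset":[-0.0131,-0.005,-0.002],"turn":0},{"jaw":-1,"offset":[-0.0131,-0.005,-0.004],"turn":0},{"jaw":-1,"offset":[-0.0131,-0.005,-0.0045],"turn":0},{"jaw":-1,"offset":[-0.0131,-0.005,-0.005],"turn":0},{"jaw":-1,"offset":[-0.0131,-0.005,-0.0055],"turn":0},{"jaw":-1,"offset":[-0.0131,-0.005,-0.006],"turn":0}]'

```text
clock: 13.55
tool_pos: [531.9, -33.1, 89.7]
tool_rot: [3.141, -0.002, 0.365]
wrist_force: [-1.6, 0.9, 8.2]
gripper_width: -0.004
```

Call:
step_arm --series '[{"jaw":-1,"offset":[0.0016,0.0006,0],"turn":0},{"jaw":-1,"offset":[0.0033,0.0013,0],"turn":0},{"jaw":-1,"offset":[0.0049,0.0019,0],"turn":0},{"jaw":-1,"offset":[0.0066,0.0025,0],"turn":0},{"jaw":-1,"offset":[0.0082,0.0031,0],"turn":0},{"jaw":-1,"offset":[0.0098,0.0038,0],"turn":0},{"jaw":-1,"offset":[0.0115,0.0044,0],"turn":0},{"jaw":-1,"offset":[0.0131,0.005,0],"turn":0}]'

```text
clock: 14.35
tool_pos: [545.1, -28.1, 89.8]
tool_rot: [3.141, -0.002, 0.365]
wrist_force: [-1.1, 0.2, 6.4]
gripper_width: 0.0
```

Call:
step_arm --series '[{"jaw":-1,"offset":[0,0,0],"turn":0},{"jaw":-1,"offset":[0,0,0.006],"turn":0},{"jaw":-1,"offset":[0,0,0.03],"turn":0},{"jaw":-1,"offset":[0,0,0.06],"turn":0},{"jaw":-1,"offset":[0,0,0.08],"turn":0},{"jaw":-1,"offset":[0,0,0.08],"turn":0},{"jaw":-1,"offset":[0,0,0.08],"turn":0},{"jaw":-1,"offset":[0,0,0.08],"turn":0}]'

```text
clock: 15.15
tool_pos: [543.6, -28.1, 166.6]
tool_rot: [-3.14, 0.003, 0.365]
wrist_force: [-0.4, -0.4, 0.1]
gripper_width: -0.0
```

```bash
python3 - <<'E'
from h import *
import cv2
im=manip.capture("wrist");s=manip.get_state();print(s["wrist_force"],s["tool_pos"],s["qd"].round(4))
cv2.imwrite("pics/w6.png",cv2.resize(im[:,:,::-1][60:330,0:560],(800,386),interpolation=cv2.INTER_CUBIC))
E
```

```text
[ 0.516917   -0.31267147 -0.4380451 ] [543.57845705 -28.12674927 166.46049819] [-0.0005  0.0001 -0.0011  0.0006  0.0018  0.001 ]
```

View pics/w6.png

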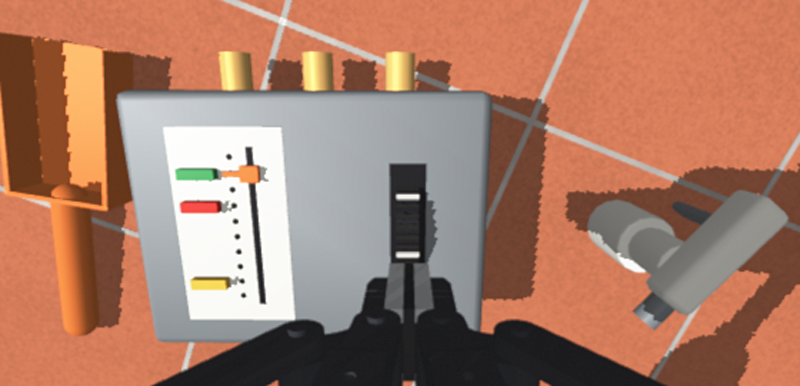

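The pointer's tip at (220,174) meets the end of the green tab at (216,174). The scoop and nozzle are where they were, and the finger is clear of the wheel.

```bash
python3 -c "from rig import manip; print(manip.sign_off())"
```

```text
the job is handed in; nothing more can be done
None
```

The orange pointer now stands at the green tab, and the job is handed in. I felt for the wheel's crown, which I met at about z = 90 mm. Then I rolled the wheel four clicks towards the box's +x in four separate 14 mm strokes. The press readings stayed between about 5 and 8 N, well under the 25 N limit.

- **Pointer:** the last wrist picture shows the tip level with the end of the green tab, on dot 8. It started on dot 4.
- **Finger:** it is off the wheel, about 77 mm above it. The wrist force reads near zero and the arm is still.
- **Other things:** the scoop and nozzle look unmoved. I did not look again at the crate, pots, shears or bucket, but the arm never went down near them.
- **Time:** about 15 s used of the 58 s.

One move call was refused for a missing "turn" key, and nothing moved. I sent it again, corrected. No check failed or disagreed.

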